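Collar the disc arbor and hold it out of its stand

TASK

Finish making up the grinding-disc arbor: fit the wide-flanged collar over the arbor's shaft, hub up, and lower it (do not drop it) until it lies flat on the disc; the small collar is not for this arbor, leave it where it stands. Then grip the bare shaft end above the collar, lift the whole arbor upright out of its stand until the tip of its tapered shank is at least 3 cm above the stand, and finish while holding it there, level and still, so that I can wipe the taper.

Things in the scene. Friction and masses are not known exactly. Their poses are not given: they have to be found in the camera images.
- stand: stand, bolted to the bench, placed differently at each start: grey base plate 130 x 130 x 12 mm with four screw heads 7 mm high, dark round boss 68 mm across, its top 62 mm above the bench, with a blind socket 32 mm wide, 50 mm deep. Origin: centre of the underside; z up
- socket_mouth (a point): centre of the stand's socket mouth, on the boss's top face, 62 mm above the bench
- arbor: steel arbor with a tan disc fixed on it, loose, upright in the stand. Origin: on the axis, underside of its back flange (72 mm wide, 10 thick) that rests on the boss; z up the axis. Below: shank 45 mm long, 29 tapering to 18 mm, loose in the socket. Above: disc 250 mm across from 10 to 34 mm, then round shaft 18 mm thick to 96 mm. 0.7 kg, balanced; both weights here vary by 20 %
- shaft_end (a point): top of the arbor's shaft, on the axis, 96 mm above the arbor's origin; the last 7 mm taper to a nose 10 mm thick. Once the collar is on (its top 64 mm above the arbor's origin), 32 mm of shaft stand bare above it: grip there
- shank_tip (a point): lower end of the arbor's tapered shank, on the axis, 45 mm below the arbor's origin
- collar: the wide-flanged steel collar, loose on the bench, hub up: flange 64 mm across and 10 mm thick at the bottom, hub 36 mm across, 30 mm high in all, through bore 22 mm, 0.14 kg. Origin: its centre, on the axis, 15 mm above its underside; z up along the axis. Grip it round the hub
- small_collar: a smaller steel collar that is to stay where it stands: 32 mm across, 22 mm high. Origin: centre of its underside. The two collars change places from start to start, at least 80 mm apart
Things that resemble listed ones, but are neither listed nor needed, are in the scene too. Of the things that look like the collar, the largest one is meant.

How it is judged:
By the outcome, as a careful person would: the job done as asked, in the order asked, and still so for the second after the job is handed in, while the arm keeps its last pose, push and grip.
It also fails if it takes over 58 s, if anything falls off the work surface, if the arm or the gripper's body presses on something with over 40 N, if the wrist force passes 120 N, or if a joint passes its speed limit or range.

ROBOT

A 6-joint arm with a two-finger parallel gripper is mounted at the origin on a cart in front of the work surface, level with it; the furniture and walls round the work are solid. World frame = base frame: x ahead of the robot, y to its left, z up, the work surface at z = 0. Lengths are in mm, angles in rad, forces in N, time in s.
With the tool pointing down it reaches from about 350 to 775 mm from the base axis. Payload 7.3 kg.
Tool frame: the origin (TCP) lies midway between the tips of the shut fingers; the grasp point (between the pads) lies 19 mm behind it; x points along the fingers, z is the direction in which the jaws open and shut, and the axes are right-handed (so a half turn about x gives the same grasp; the last joint's range is limited). The gripper opens to 92 mm and grips with 3 to 60 N. Pads are 19 mm wide; open, the fingers measure 130 mm over their backs; the gripper's body (75 mm by 190 mm) begins 47 mm behind the grasp point.
Start: joints at [-1.391, 0.342, 1.524, -0, 1.275, -0.146], TCP at [168.058, -497.395, 226.741] pointing down, gripper open.
Joint ranges: [-2.53, 2.53], [-0.77, 2.02], [0.04, 2.7], [-1, 4.14], [0.28, 2.66], [-3.11, 3.11]. Speed limits (rad/s): [2.57, 2.57, 3.14, 3.14, 3.14, 3.14].

INTERFACE

Orientations are given as [roll, pitch, yaw] about the fixed x, y, z axes, in that order (R = Rz(yaw) Ry(pitch) Rx(roll)).
In Python, from plant import monitor, optics, close_job gives the robot as it stands.
- The arm moves only by the tool send_rows, never from a script. Its argument "commands" is a list that holds one entry, the list of rows, each a list of 5 numbers: the shift along the tool's x, y, z in m, then the turn about the tool's x in degrees, then the finger opening in m, from 0 to 0.0918. A call has 1 to 10 rows; each row shifts and turns the pose as measured when the row begins, along the tool's axes as they then stand; what a row does not reach is not made up. A row lasts 1/12 s, in which the tool goes at most 41.7 mm and 7.16 degrees, less where a joint would pass 70% of its speed; a pose out of reach is approached as far as the arm can. A call with a gripper value outside its range is refused whole. The fingers move at their own pace and stop on an object; the grip force is fixed at half the most. Time passes only in rows, so rows that do not move let the fingers close. It gives the time, the measured TCP pose, the force and the opening at its end, in the units of the state.
- monitor.get_obs(): the state, without advancing time (a new reading comes with each control period).
- optics.capture(name): name is "scene" or "top"; returns a dict with "color" (420x560x3 uint8, blue, green, red), "camera_matrix" (3x3 intrinsics, pixels), "camera_from_world" (4x4, takes a point from world to camera coordinates). Camera axes: x right, y down, z forward; pixel columns grow to the right and rows downward; lengths in mm; the calibration is good to about 2 mm. A picture is of the moment at which its call begins. There is no depth.
- close_job(): hands the job in, once; it reports no verdict.
The state is a dict: "time": time; "joint_positions": joint angles; "dq": joint speeds; "tau": joint torques, N m; "tool_pos": TCP position; "tcp_rot": TCP orientation; "contact_force": force on the tool from outside, world axes, zero at the start; "moment": the same for the moment, N m; "grip_width": finger opening in mm.
Only numpy, scipy, OpenCV 4.12 (cv2) and the standard library are available. Lean on these libraries where they do the work, as an engineer would, in place of code of your own. Each camera call takes 0.05 s, during which the arm holds its last target.

## Working session

There is one attempt and no reset: what is moved stays moved. The work goes in short steps, Python scripts to look and compute and a tool call to move; the robot and the scene stay as the last step left them, time stands still between calls to the robot, and variables do not carry over. Pictures are saved under pics/ and viewed, and the job is handed in when it is done.

Besides the shell and the picture viewer there is one more tool, called after "Request:" as a command line: name --argument value ..., lists and objects as JSON in quotes. send_rows: Moves the arm, as the interface text tells. Its arguments: {"type":"object","properties":{"commands":{"type":"array","items":{"type":"array","items":{"type":"array","items":{"type":"number"}}}}},"required":["commands"]}

```bash
mkdir -p pics; ls
python3 - <<'E'
from plant import monitor, optics
import cv2,numpy as np
print(monitor.get_obs())
for n in("scene","top"):
    c=optics.capture(n); cv2.imwrite(f"pics/{n}0.png",c["color"]); print(n,c["camera_matrix"],c["camera_from_world"])
E
```

```text
pics
{'time': 0.0, 'joint_positions': array([-1.39097730e+00,  3.42704764e-01,  1.52501288e+00,  3.14953432e-06,
        1.27539382e+00, -1.46025047e-01]), 'dq': array([-0.00068447, -0.00091194, -0.00139822,  0.00233145, -0.0005328 ,
        0.00098781]), 'tau': array([-2.66489078e-03, -4.31247640e+01, -2.44207907e+01,  7.16361590e-02,
        5.58827980e-02, -1.12232040e-04]), 'tool_pos': array([ 167.99350517, -496.96994774,  226.05572871]), 'tcp_rot': array([2.99358466, 1.56927752, 1.74863149]), 'contact_force': array([-0.71828184,  0.19768381,  0.03718504]), 'moment': array([ 0.03727315,  0.05441089, -0.00195372]), 'grip_width': 91.66388071641398}
scene [[505.05477373   0.         275.08697295]
 [  0.         505.05477373 211.86214236]
 [  0.           0.           1.        ]] [[ 4.50793180e-01 -8.92393553e-01  2.04757227e-02 -1.01463860e+02]
 [-4.92882812e-01 -2.67973764e-01 -8.27802268e-01  3.91244697e+02]
 [ 7.44212364e-01  3.63075485e-01 -5.60646189e-01  4.53215664e+02]
 [ 0.00000000e+00  0.00000000e+00  0.00000000e+00  1.00000000e+00]]
top [[449.1173077    0.         285.72077934]
 [  0.         449.1173077  206.36955295]
 [  0.           0.           1.        ]] [[-2.12531254e-02 -9.99733287e-01 -9.03659951e-03  1.55832504e+02]
 [-9.88905391e-01  2.23503673e-02 -1.46855671e-01  5.21774723e+02]
 [ 1.47018474e-01  5.81519998e-03 -9.89116652e-01  9.46687963e+02]
 [ 0.00000000e+00  0.00000000e+00  0.00000000e+00  1.00000000e+00]]
```

View pics/scene0.png

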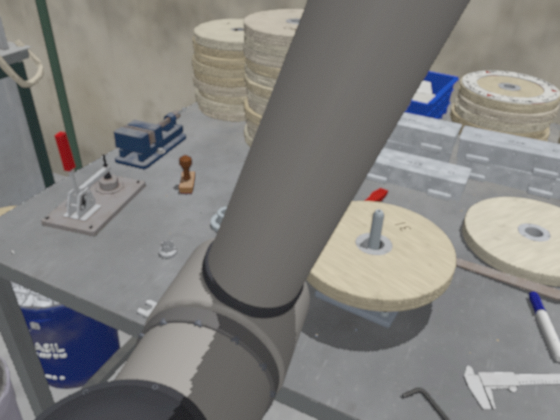

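View pics/top0.png

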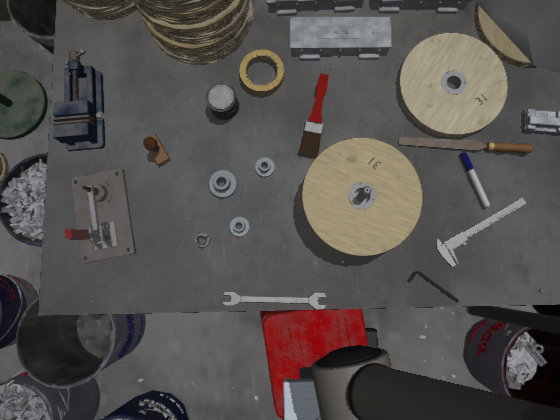

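```bash
cat > h.py <<'E'
import cv2,numpy as np
from plant import monitor, optics
def ray(c,u,v,z):
    K=c["camera_matrix"];T=c["camera_from_world"];R=T[:3,:3];t=T[:3,3]
    d=R.T@np.linalg.inv(K)@[u,v,1]; o=-R.T@t
    return o+d*(z-o[2])/d[2]
def proj(c,p):
    q=c["camera_matrix"]@(c["camera_from_world"][:3,:3]@np.array(p,float)+c["camera_from_world"][:3,3]); return q[:2]/q[2]
def crop(c,x,y,w,h,s,name):
    cv2.imwrite("pics/"+name,cv2.resize(c["color"][y:y+h,x:x+w],None,fx=s,fy=s,interpolation=cv2.INTER_CUBIC))
E
python3 - <<'E'
from h import *
c=optics.capture("top"); crop(c,190,145,100,110,5,"c1.png"); crop(c,295,130,135,130,4,"c2.png")
E
```

```text
(no output)
```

View pics/c1.png

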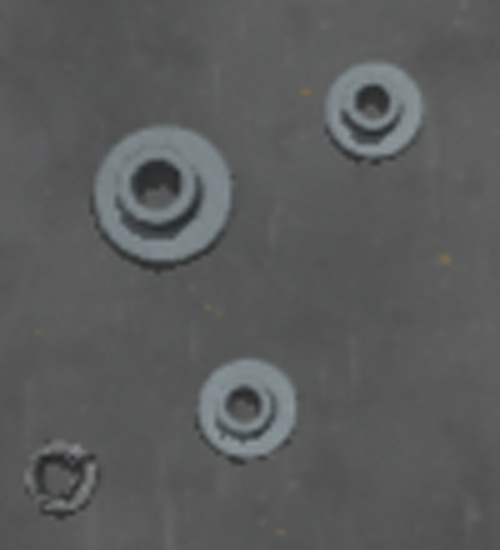

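View pics/c2.png

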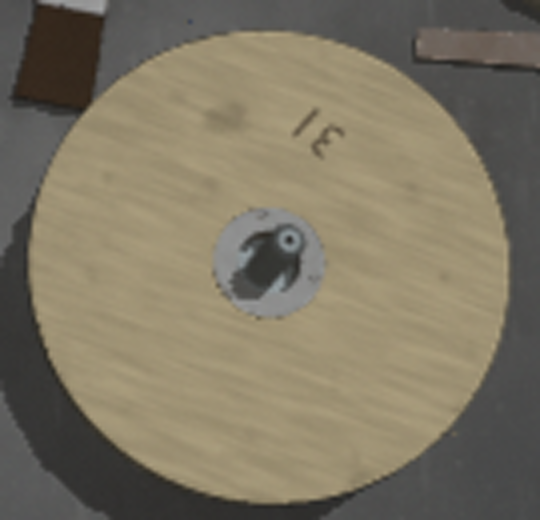

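Run:
```python
from h import *
c=optics.capture("top")
f=lambda x,y,x0,y0,s:((x+.5)/s-.5+x0,(y+.5)/s-.5+y0)
np.set_printoptions(precision=1,suppress=True)
print("flange",ray(c,*f(164,195,190,145,5),8)); print("hubtop",ray(c,*f(157,185,190,145,5),30))
for p in((374,110),(248,408)):print(ray(c,*f(*p,190,145,5),5))
# disc edge fit: threshold tan
hsv=cv2.cvtColor(c["color"],cv2.COLOR_BGR2HSV); m=cv2.inRange(hsv,(10,40,90),(35,255,255)); m=cv2.morphologyEx(m,cv2.MORPH_OPEN,np.ones((5,5)))
cs,_=cv2.findContours(m,cv2.RETR_EXTERNAL,cv2.CHAIN_APPROX_NONE)
for k in cs:
    if cv2.contourArea(k)>5000:
        e=cv2.fitEllipse(k);print(e,ray(c,*e[0],96))
print("shaft",ray(c,*f(289,238,295,130,4),158), "disc plate",ray(c,*f(269,263,295,130,4),96))
d=[proj(c,(x+0,0,0)) for x in (0,)]
o=monitor.get_obs();from scipy.spatial.transform import Rotation as R
print(R.from_euler("xyz",o["tcp_rot"]).as_matrix())
```

```text
flange [585.6 288.1   8. ]
hubtop [585.7 288.   30. ]
[623.9 191.7   5. ]
[487.2 250.6   5. ]
((361.98834228515625, 196.2306671142578), (116.78106689453125, 120.4972915649414), 114.81816864013672) [534.3 -14.4  96. ]
((453.3468933105469, 83.303466796875), (99.47998809814453, 108.09078216552734), 109.66470336914062) [ 775.6 -221.6   96. ]
shaft [537.6 -14.1 158. ] disc plate [536.1 -14.2  96. ]
[[-0.   0.9  0.3]
 [ 0.   0.3 -0.9]
 [-1.   0.  -0. ]]
```

```bash
cat >> h.py <<'E'
from scipy.spatial.transform import Rotation as R
np.set_printoptions(precision=4,suppress=True)
def st():
    o=monitor.get_obs(); M=R.from_euler("xyz",o["tcp_rot"]).as_matrix()
    print("t",o["time"],"p",o["tool_pos"],"F",o["contact_force"],"g",o["grip_width"],"q",o["joint_positions"]); print("tilt x-axis",M[:,0],"z",M[:,2])
    return o,M
def to(*ps):
    o,M=st(); p=o["tool_pos"]
    for t in ps: print(t,"tool delta mm",M.T@(np.array(t)-p)); p=np.array(t)
E
python3 - <<'E'
from h import *
to((480,-250,230),(585.6,288,150))
E
```

```text
t 0.2 p [ 168.0166 -497.142   226.32  ] F [0.3805 0.4961 0.1318] g 91.97079002184128 q [-1.391   0.3424  1.5246  0.      1.2754 -0.146 ]
tilt x-axis [-0.0001  0.0009 -1.    ] z [ 0.32   -0.9474 -0.0009]
(480, -250, 230) tool delta mm [  -3.504   374.6715 -134.2958]
(585.6, 288, 150) tool delta mm [  80.4628  272.2196 -475.8335]
```

Request:
send_rows --commands '[[[0, 0.0375, -0.0134, 0, 0.0918], [0, 0.0375, -0.0134, 0, 0.0918], [0, 0.0375, -0.0134, 0, 0.0918], [0, 0.0375, -0.0134, 0, 0.0918], [0, 0.0375, -0.0134, 0, 0.0918], [0, 0.0375, -0.0134, 0, 0.0918], [0, 0.0375, -0.0134, 0, 0.0918], [0, 0.0375, -0.0134, 0, 0.0918], [0, 0.0375, -0.0134, 0, 0.0918], [0, 0.0375, -0.0134, 0, 0.0918]]]'

```text
time: 1.03
tool_pos: [487.4, -246.2, 223.9]
tcp_rot: [-1.997, 1.568, 3.026]
contact_force: [0.9, -1.1, -0.4]
grip_width: 91.8
```

Run:
```python
from h import *
to((585.6,288,150))
```

```text
t 1.0333 p [ 487.3705 -246.1882  223.8688] F [ 0.8796 -1.0773 -0.36  ] g 91.81984872758017 q [-0.6073  0.3845  1.468  -0.0015  1.2919  0.6536]
tilt x-axis [-0.0031  0.0004 -1.    ] z [ 0.3054 -0.9522 -0.0013]
(585.6, 288, 150) tool delta mm [  73.7566  256.8701 -478.5816]
```

Request:
send_rows --commands '[[[0, 0.0171, -0.032, 0, 0.0918], [0, 0.0171, -0.032, 0, 0.0918], [0, 0.0171, -0.032, 0, 0.0918], [0, 0.0171, -0.032, 0, 0.0918], [0, 0.0171, -0.032, 0, 0.0918], [0, 0.0171, -0.032, 0, 0.0918], [0, 0.0171, -0.032, 0, 0.0918], [0, 0.0171, -0.032, 0, 0.0918], [0, 0.0171, -0.032, 0, 0.0918], [0, 0.0171, -0.032, 0, 0.0918]]]'

```text
time: 1.87
tool_pos: [557.0, 128.2, 220.7]
tcp_rot: [-1.986, 1.566, 3.038]
contact_force: [1.1, 1.1, 0.6]
grip_width: 91.8
```

Run:
```python
from h import *
to((585.6,288,110))
c=optics.capture("scene");cv2.imwrite("pics/s1.png",c["color"])
```

```text
t 1.8667 p [557.0058 128.2004 220.6695] F [1.0563 1.1288 0.6216] g 91.79695480119054 q [0.0916 0.4349 1.3978 0.001  1.3135 1.3512]
tilt x-axis [-0.0048  0.0005 -1.    ] z [ 0.306  -0.952  -0.0019]
(585.6, 288, 110) tool delta mm [ 110.6111   76.6082 -143.17  ]
```

View pics/s1.png

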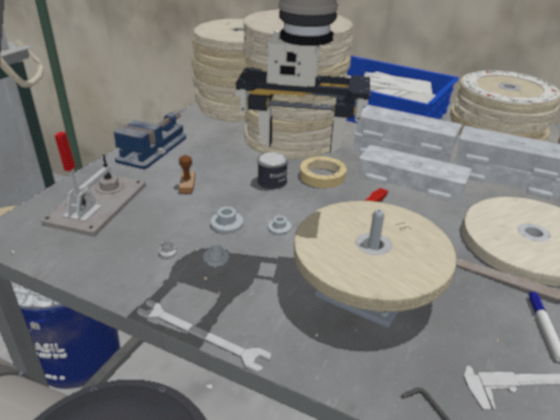

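Run:
```python
from h import *
c=optics.capture("scene");crop(c,190,195,110,80,7,"s2.png");crop(c,340,195,80,70,8,"s3.png")
```

```text
(no output)
```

View pics/s2.png

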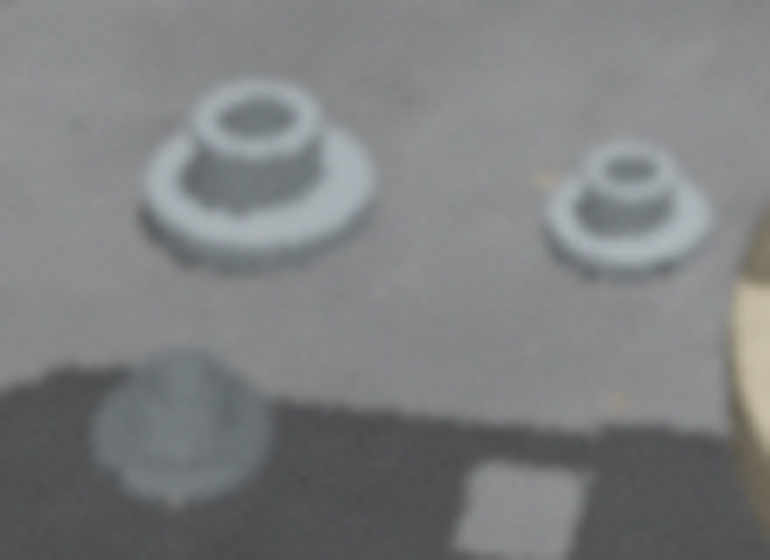

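View pics/s3.png

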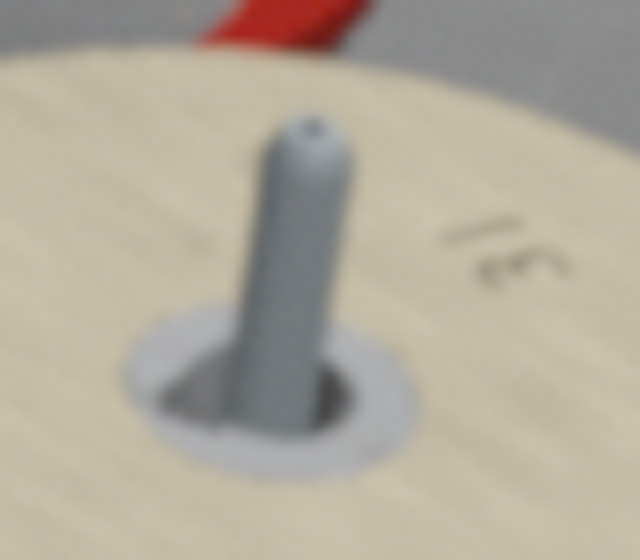

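Scene crop: the large collar is hub up at px (227,213). Small flanged ones are at (280,221) and (216,255). The shaft nose is at (379,211). I choose the large one, and cross-check it in the second camera.

Run:
```python
from h import *
c=optics.capture("scene")
f=lambda x,y,x0,y0,s:((x+.5)/s-.5+x0,(y+.5)/s-.5+y0)
print(ray(c,*f(258,118,190,195,7),30),ray(c,*f(261,187,190,195,7),10),ray(c,*f(314,127,340,195,8),158),ray(c,*f(270,391,340,195,8),96))
```

```text
[587.6883 289.5415  30.    ] [583.6763 286.903   10.    ] [539.7059 -12.7301 158.    ] [538.6039 -12.8055  96.    ]
```

Request:
send_rows --commands '[[[0, 0.019, -0.036, 0, 0.0918], [0, 0.019, -0.036, 0, 0.0918], [0.01, 0.019, -0.036, 0, 0.0918], [0.03, 0.019, -0.032, 0, 0.0918], [0.03, 0, 0, 0, 0.0918], [0.03, 0, 0, 0, 0.0918], [0, 0, 0, 0, 0.0918]]]'

```text
time: 2.6
tool_pos: [588.4, 277.6, 120.6]
tcp_rot: [-0.661, 1.569, -1.925]
contact_force: [-1.3, -0.8, -1.6]
grip_width: 91.6
```

Run:
```python
from h import *
to((585.6,288,60))
c=optics.capture("top");crop(c,170,120,130,120,5,"t2.png")
```

```text
t 2.6 p [588.3922 277.6292 120.6067] F [-1.322  -0.7541 -1.5824] g 91.64566566536044 q [ 0.324   0.6618  1.2877 -0.0018  1.1934  1.5889]
tilt x-axis [-0.0007 -0.002  -1.    ] z [ 0.3017 -0.9534  0.0017]
(585.6, 288, 60) tool delta mm [ 60.5882   0.5449 -10.8301]
```

View pics/t2.png

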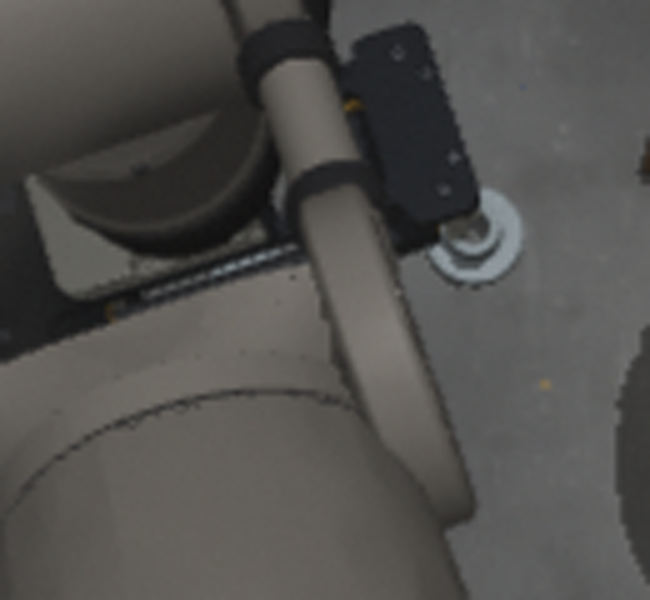

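Request:
send_rows --commands '[[[0.02, 0.0003, -0.0055, 0, 0.0918], [0.03, 0.0003, -0.0055, 0, 0.0918], [0.02, 0, 0, 0, 0.0918], [0, 0, 0, 0, 0.0918]]]'

```text
time: 2.98
tool_pos: [594.0, 284.3, 61.8]
tcp_rot: [1.393, 1.555, 0.122]
contact_force: [0.3, -0.2, -0.3]
grip_width: 91.6
```

Run:
```python
from h import *
to((586,288.2,13))
c=optics.capture("scene");crop(c,170,130,130,120,5,"s4.png")
o,M=st()
for s in(-46,46): print(proj(c,o["tool_pos"]+s*M[:,2]))
```

```text
t 2.9833 p [594.0069 284.2835  61.795 ] F [ 0.2575 -0.2475 -0.3289] g 91.6114046475306 q [ 0.3317  0.7285  1.3359 -0.0038  1.0617  1.6046]
tilt x-axis [ 0.0158  0.0019 -0.9999] z [ 0.2952 -0.9554  0.0028]
(586, 288.2, 13) tool delta mm [48.6703 -7.2551 -6.2427]
t 3.0333 p [595.1542 284.5524  64.0592] F [0.6159 0.0699 1.1095] g 91.92953179901244 q [ 0.3315  0.7262  1.3334 -0.0038  1.0634  1.6047]
tilt x-axis [ 0.0187  0.0029 -0.9998] z [ 0.295  -0.9555  0.0027]
[206.7699 192.918 ]
[253.7528 197.943 ]
```

View pics/s4.png

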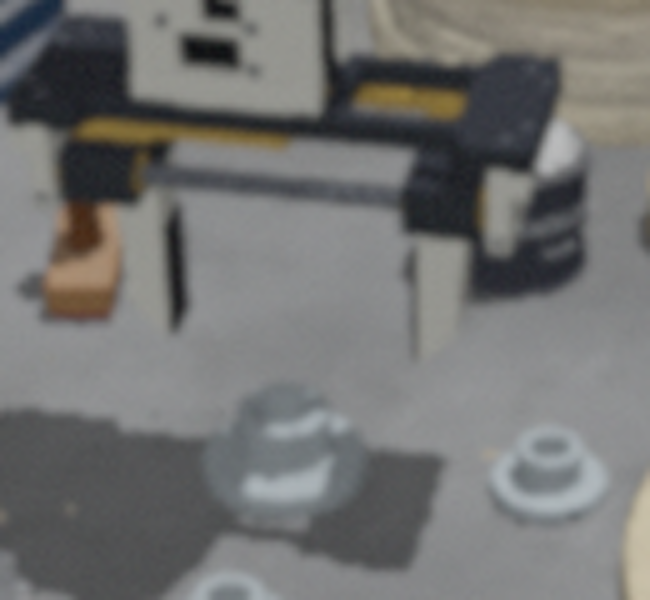

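Request:
send_rows --commands '[[[0, -0.002, -0.001, 0, 0.0918], [0, -0.002, -0.001, 0, 0.0918], [0, -0.002, -0.001, 0, 0.0918], [0, -0.002, -0.001, 0, 0.0918]]]'

```text
time: 3.37
tool_pos: [590.8, 284.8, 73.2]
tcp_rot: [1.486, 1.54, 0.211]
contact_force: [-0.4, 0.2, 0.9]
grip_width: 91.5
```

Run:
```python
from h import *
to((586,288.2,13))
to((586,288.2,13))
```

```text
t 3.3667 p [590.8482 284.826   73.1757] F [-0.4347  0.1885  0.8937] g 91.51608890297541 q [ 0.3343  0.7034  1.3516 -0.0044  1.0556  1.6112]
tilt x-axis [ 0.0306  0.0065 -0.9995] z [ 0.2917 -0.9565  0.0027]
(586, 288.2, 13) tool delta mm [60.0201 -5.526  -4.8016]
t 3.3667 p [590.8482 284.826   73.1757] F [-0.4347  0.1885  0.8937] g 91.51608890297541 q [ 0.3343  0.7034  1.3516 -0.0044  1.0556  1.6112]
tilt x-axis [ 0.0306  0.0065 -0.9995] z [ 0.2917 -0.9565  0.0027]
(586, 288.2, 13) tool delta mm [60.0201 -5.526  -4.8016]
```

Request:
send_rows --commands '[[[0, 0, 0, 0, 0.0918], [0, 0, 0, 0, 0.0918], [0, 0, 0, 0, 0.0918]]]'

```text
time: 3.62
tool_pos: [591.3, 285.3, 76.3]
tcp_rot: [1.5, 1.535, 0.226]
contact_force: [-0.1, -0.4, 0.2]
grip_width: 91.5
```

Run:
```python
from h import *
to((586,288.2,13))
print(monitor.get_obs()["dq"])
```

```text
t 3.6167 p [591.2965 285.3461  76.306 ] F [-0.1194 -0.3571  0.1579] g 91.5395395467379 q [ 0.3349  0.6988  1.3512 -0.0044  1.0564  1.6113]
tilt x-axis [ 0.0345  0.0079 -0.9994] z [ 0.2921 -0.9564  0.0025]
(586, 288.2, 13) tool delta mm [63.1059 -6.466  -4.4356]
[-0.0009 -0.0097 -0.0011 -0.0003  0.002   0.0001]
```

Request:
send_rows --commands '[[[0, 0, 0, 0, 0.0918], [0, 0, 0, 0, 0.0918], [0, 0, 0, 0, 0.0918], [0, 0, 0, 0, 0.0918], [0, 0, 0, 0, 0.0918]]]'

```text
time: 4.03
tool_pos: [591.3, 285.5, 76.2]
tcp_rot: [1.499, 1.536, 0.225]
contact_force: [-0.2, 0.9, -0.4]
grip_width: 91.8
```

Run:
```python
from h import *
to((586,288.2,13))
print(monitor.get_obs()["dq"])
```

```text
t 4.0333 p [591.272  285.5476  76.2154] F [-0.2057  0.9399 -0.4274] g 91.80328731799176 q [ 0.3352  0.6991  1.3509 -0.0044  1.0567  1.6112]
tilt x-axis [ 0.0343  0.0079 -0.9994] z [ 0.2925 -0.9563  0.0025]
(586, 288.2, 13) tool delta mm [63.0162 -6.4828 -4.2377]
[-0.0005  0.0038 -0.0013 -0.0015 -0.0002 -0.0009]
```

Request:
send_rows --commands '[[[-0.02, 0, 0, 0, 0.0918], [-0.03, 0, 0, 0, 0.0918], [-0.02, 0, 0, 0, 0.0918], [0, 0, 0, 0, 0.0918], [0, 0, 0, 0, 0.0918], [0, 0, 0, 0, 0.0918], [0, 0, 0, 0, 0.0918], [0, 0, 0, 0, 0.0918]]]'

```text
time: 4.7
tool_pos: [586.7, 284.1, 143.0]
tcp_rot: [1.459, 1.545, 0.185]
contact_force: [-0.2, 0.3, -0.2]
grip_width: 91.8
```

Run:
```python
from h import *
to((586,288.2,13))
print(monitor.get_obs()["dq"])
```

```text
t 4.7 p [586.6636 284.119  143.0291] F [-0.2477  0.3209 -0.191 ] g 91.76992313886022 q [ 0.3355  0.6281  1.2858 -0.0042  1.2019  1.611 ]
tilt x-axis [ 0.0257  0.0048 -0.9997] z [ 0.2924 -0.9563  0.0029]
(586, 288.2, 13) tool delta mm [129.9873  -2.8131  -4.4755]
[ 0.0004  0.0153  0.0157  0.     -0.0095  0.0002]
```

Request:
send_rows --commands '[[[0.003, 0, 0, 0, 0.0918], [0.008, 0, 0, 0, 0.0918], [0.01, 0, 0, 0, 0.0918], [0.01, 0, 0, 0, 0.0918], [0.01, 0, 0, 0, 0.0918], [0.008, 0, 0, 0, 0.0918], [0.005, 0, 0, 0, 0.0918], [0.003, 0, 0, 0, 0.0918], [0.001, 0, 0, 0, 0.0918], [0, 0, 0, 0, 0.0918]]]'

```text
time: 5.53
tool_pos: [585.2, 283.2, 72.3]
tcp_rot: [1.356, 1.555, 0.082]
contact_force: [0.1, -0.3, 0.4]
grip_width: 91.7
```

Run:
```python
from h import *
to((586,288.2,13))
print(monitor.get_obs()["dq"])
```

```text
t 5.5333 p [585.1839 283.2354  72.267 ] F [ 0.0925 -0.3284  0.3885] g 91.70955231707536 q [ 0.3349  0.7031  1.3548 -0.0044  1.0687  1.6112]
tilt x-axis [ 0.0155  0.0013 -0.9999] z [ 0.2922 -0.9563  0.0033]
(586, 288.2, 13) tool delta mm [59.2788  1.3316 -4.7053]
[-0.0003  0.0046 -0.0006  0.0015 -0.0018  0.0006]
```

Request:
send_rows --commands '[[[-0.04, 0, 0, 0, 0.0918], [-0.04, 0, 0, 0, 0.0918], [0, 0, 0, 0, 0.0918], [0, 0, 0, 0, 0.0918], [0, 0, 0, 0, 0.0918], [0, 0, 0, 0, 0.0918]]]'

```text
time: 6.03
tool_pos: [584.2, 283.2, 155.8]
tcp_rot: [1.372, 1.554, 0.097]
contact_force: [0.2, 0.4, -0.1]
grip_width: 91.5
```

Run:
```python
from h import *
to((586,288.2,13))
print(monitor.get_obs()["dq"])
```

```text
t 6.0333 p [584.1924 283.2281 155.8362] F [ 0.1814  0.4234 -0.119 ] g 91.48650792359253 q [ 0.3354  0.6178  1.2676 -0.0041  1.2403  1.6109]
tilt x-axis [ 0.0163  0.0016 -0.9999] z [ 0.2922 -0.9563  0.0032]
(586, 288.2, 13) tool delta mm [142.8544   0.883   -4.6906]
[ 0.003  -0.0041 -0.0001  0.0008 -0.0069  0.0002]
```

Request:
send_rows --commands '[[[0.003, 0, -0.0005, 0, 0.0918], [0.008, 0, -0.001, 0, 0.0918], [0.012, 0, -0.001, 0, 0.0918], [0.014, 0, -0.001, 0, 0.0918], [0.014, 0, 0, 0, 0.0918], [0.012, 0, 0, 0, 0.0918], [0.008, 0, 0, 0, 0.0918], [0.005, 0, 0, 0, 0.0918], [0.003, 0, 0, 0, 0.0918], [0.001, 0, 0, 0, 0.0918]]]'

```text
time: 6.87
tool_pos: [579.5, 285.6, 60.4]
tcp_rot: [0.386, 1.567, -0.888]
contact_force: [0.1, 0.3, 1.1]
grip_width: 91.7
```

Run:
```python
from h import *
to((586,288.2,13))
print(monitor.get_obs()["dq"])
```

```text
t 6.8667 p [579.4967 285.6319  60.4051] F [0.0626 0.2906 1.1223] g 91.65292307480757 q [ 0.3413  0.7171  1.3638 -0.0044  1.0593  1.6176]
tilt x-axis [ 0.0026 -0.0032 -1.    ] z [ 0.2924 -0.9563  0.0038]
(586, 288.2, 13) tool delta mm [47.4134  6.8971 -0.7338]
[ 0.0009  0.0225  0.0109 -0.0022 -0.0264  0.0001]
```

Request:
send_rows --commands '[[[0.002, 0.001, 0, 0, 0.0918], [0.004, 0.001, 0, 0, 0.0918], [0.004, 0.001, 0, 0, 0.0918], [0.004, 0.001, 0, 0, 0.0918], [0.003, 0.001, 0, 0, 0.0918], [0.002, 0.001, 0, 0, 0.0918], [0.001, 0.001, 0, 0, 0.0918], [0, 0, 0, 0, 0.0918]]]'

```text
time: 7.53
tool_pos: [588.5, 288.3, 40.3]
tcp_rot: [1.001, 1.564, -0.274]
contact_force: [-0.6, -0.3, 1.1]
grip_width: 91.8
```

Run:
```python
from h import *
to((586,288.2,13))
print(monitor.get_obs()["dq"])
c=optics.capture("scene");crop(c,170,130,130,120,5,"s5.png")
```

```text
t 7.5333 p [588.4532 288.2876  40.2965] F [-0.6272 -0.2943  1.1354] g 91.79982778907791 q [ 0.3406  0.7537  1.3523 -0.0045  1.0301  1.6172]
tilt x-axis [ 0.0064 -0.0018 -1.    ] z [ 0.2922 -0.9564  0.0036]
(586, 288.2, 13) tool delta mm [27.2802 -2.5255 -0.7315]
[ 0.001   0.0007  0.0001 -0.0002  0.0011  0.0015]
```

View pics/s5.png

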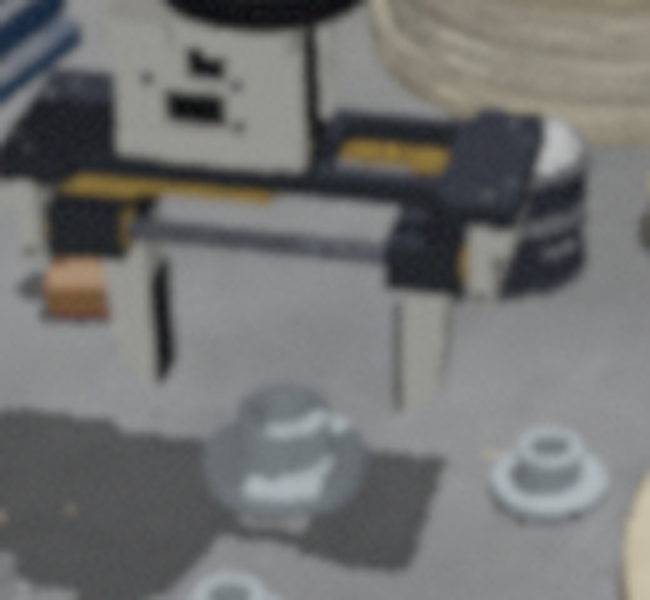

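Request:
send_rows --commands '[[[0.002, -0.0005, 0, 0, 0.0918], [0.004, -0.0006, -0.0003, 0, 0.0918], [0.004, -0.0006, -0.0003, 0, 0.0918], [0.004, -0.0004, 0, 0, 0.0918], [0.003, 0, 0, 0, 0.0918], [0.002, 0, 0, 0, 0.0918], [0.001, 0, 0, 0, 0.0918], [0, 0, 0, 0, 0.0918]]]'

```text
time: 8.25
tool_pos: [585.9, 288.2, 18.3]
tcp_rot: [0.994, 1.564, -0.28]
contact_force: [-0.0, -0.1, 0.4]
grip_width: 91.8
```

Run:
```python
from h import *
to((586,288.2,13))
```

```text
t 8.25 p [585.8761 288.2122  18.3321] F [-0.023  -0.1122  0.4319] g 91.76692616707639 q [ 0.3418  0.7775  1.3744 -0.0046  0.9843  1.6184]
tilt x-axis [ 0.0064 -0.0018 -1.    ] z [ 0.2924 -0.9563  0.0036]
(586, 288.2, 13) tool delta mm [5.3328 0.0853 0.0286]
```

Down to about 13.5, then close.

Request:
send_rows --commands '[[[0.002, 0, 0, 0, 0.0918], [0.002, 0, 0, 0, 0.0918], [0.0005, 0, 0, 0, 0.0918], [0, 0, 0, 0, 0.06], [0, 0, 0, 0, 0.045]]]'

```text
time: 8.67
tool_pos: [586.2, 288.3, 13.6]
tcp_rot: [1.042, 1.564, -0.232]
contact_force: [-0.2, 0.1, -0.2]
grip_width: 82.7
```

Run:
```python
from h import *
to((586,288.2,13))
```

```text
t 8.6667 p [586.1677 288.2732  13.57  ] F [-0.2007  0.0558 -0.1682] g 82.71834956142195 q [ 0.3417  0.7838  1.3767 -0.0046  0.9751  1.6185]
tilt x-axis [ 0.0069 -0.0016 -1.    ] z [ 0.2923 -0.9563  0.0036]
(586, 288.2, 13) tool delta mm [ 0.569  -0.1853  0.019 ]
```

Request:
send_rows --commands '[[[0, 0, 0, 0, 0.03], [0, 0, 0, 0, 0.03], [0, 0, 0, 0, 0.03], [0, 0, 0, 0, 0.03], [0, 0, 0, 0, 0.03], [0, 0, 0, 0, 0.03], [0, 0, 0, 0, 0.03], [0, 0, 0, 0, 0.03]]]'

```text
time: 9.33
tool_pos: [586.5, 288.4, 14.1]
tcp_rot: [1.11, 1.563, -0.164]
contact_force: [-0.5, -0.1, -0.2]
grip_width: 34.7
```

Run:
```python
from h import *
st()
c=optics.capture("scene");crop(c,170,130,130,120,5,"s6.png")
```

```text
t 9.3333 p [586.47   288.3908  14.098 ] F [-0.5412 -0.1491 -0.2348] g 34.71195082530339 q [ 0.3417  0.7832  1.3763 -0.0046  0.9752  1.6185]
tilt x-axis [ 0.0078 -0.0013 -1.    ] z [ 0.2923 -0.9563  0.0035]
```

View pics/s6.png

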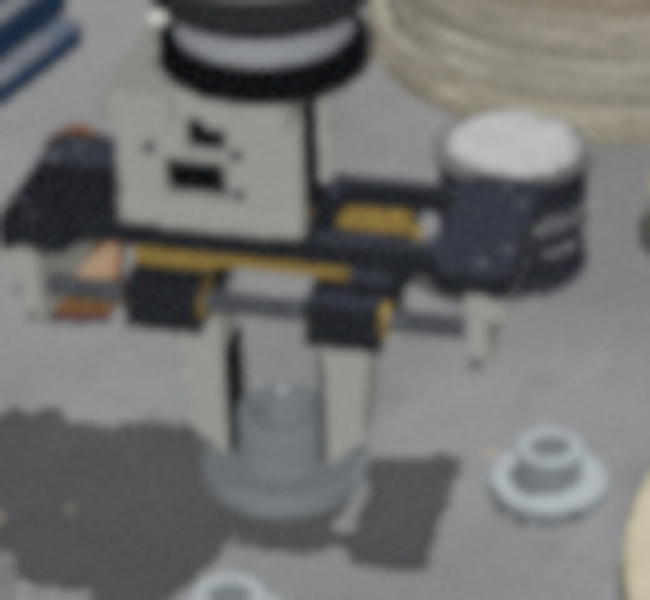

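Request:
send_rows --commands '[[[0, 0, 0, 0, 0.025], [-0.003, 0, 0, 0, 0.025], [-0.006, 0, 0, 0, 0.025], [-0.012, 0, 0, 0, 0.025], [-0.015, 0, 0, 0, 0.025], [-0.018, 0, 0, 0, 0.025], [-0.018, 0, 0, 0, 0.025], [-0.018, 0, 0, 0, 0.025], [-0.018, 0, 0, 0, 0.025], [-0.015, 0, 0, 0, 0.025]]]'

```text
time: 10.22
tool_pos: [582.7, 287.6, 143.4]
tcp_rot: [-0.434, 1.566, -1.708]
contact_force: [0.2, 1.1, -1.0]
grip_width: 34.4
```

Request:
send_rows --commands '[[[-0.015, 0, 0, 0, 0.025], [-0.012, 0, 0, 0, 0.025], [-0.009, 0, 0, 0, 0.025], [-0.006, 0, 0, 0, 0.025], [-0.003, 0, 0, 0, 0.025], [-0.001, 0, 0, 0, 0.025], [0, 0, 0, 0, 0.025]]]'

```text
time: 10.8
tool_pos: [583.5, 288.2, 201.7]
tcp_rot: [1.197, 1.561, -0.077]
contact_force: [-0.5, 0.2, -2.0]
grip_width: 34.8
```

Run:
```python
from h import *
to((538.2,-13.6,200))
c=optics.capture("scene");crop(c,170,0,160,120,5,"s7.png")
```

```text
t 10.8 p [583.4866 288.1553 201.6881] F [-0.4563  0.2041 -2.032 ] g 34.82210954855905 q [ 0.343   0.5903  1.1879 -0.004   1.3547  1.6177]
tilt x-axis [ 0.0095 -0.0007 -1.    ] z [ 0.2925 -0.9563  0.0035]
(538.2, -13.6, 200) tool delta mm [   1.4785 -131.5867  275.3048]
```

View pics/s7.png

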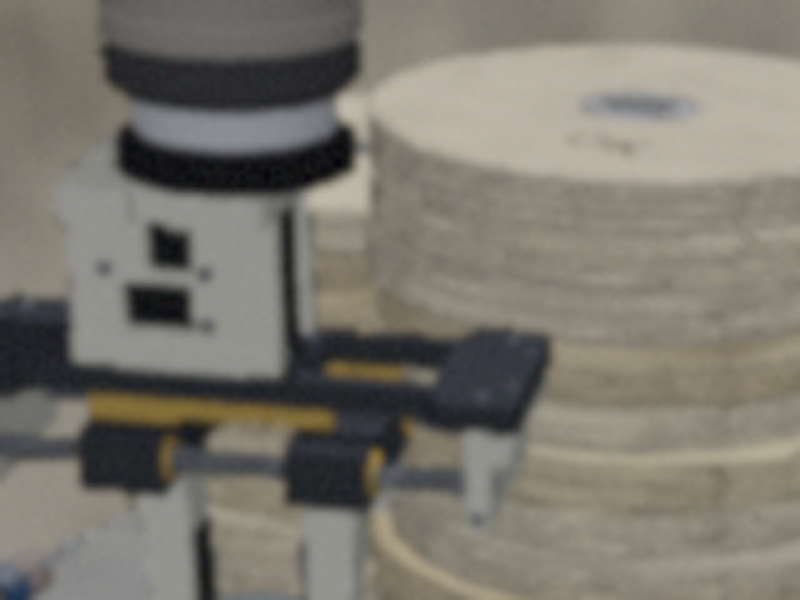

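Request:
send_rows --commands '[[[0, -0.0017, 0.0036, 0, 0.025], [0, -0.0035, 0.0072, 0, 0.025], [0, -0.006, 0.0126, 0, 0.025], [0, -0.0086, 0.018, 0, 0.025], [0, -0.0086, 0.018, 0, 0.025], [0, -0.0086, 0.018, 0, 0.025], [0, -0.0086, 0.018, 0, 0.025], [0, -0.0086, 0.018, 0, 0.025], [0, -0.0086, 0.018, 0, 0.025], [0, -0.0086, 0.018, 0, 0.025]]]'

```text
time: 11.68
tool_pos: [553.0, 115.7, 193.5]
tcp_rot: [-1.139, 1.565, -2.408]
contact_force: [1.0, 0.1, -2.1]
grip_width: 34.3
```

Run:
```python
from h import *
to((538.2,-13.6,200))
```

```text
t 11.6833 p [553.0006 115.701  193.4966] F [ 0.9626  0.0529 -2.1291] g 34.29911047009451 q [ 0.0728  0.4453  1.4589 -0.0041  1.2424  1.3432]
tilt x-axis [-0.0047 -0.0042 -1.    ] z [ 0.2971 -0.9548  0.0026]
(538.2, -13.6, 200) tool delta mm [ -5.8916 -52.586  119.0802]
```

Request:
send_rows --commands '[[[-0.001, -0.008, 0.018, 0, 0.025], [-0.001, -0.008, 0.018, 0, 0.025], [-0.001, -0.008, 0.018, 0, 0.025], [-0.001, -0.007, 0.015, 0, 0.025], [-0.001, -0.005, 0.011, 0, 0.025], [-0.001, -0.003, 0.007, 0, 0.025], [-0.001, -0.002, 0.004, 0, 0.025], [0, -0.001, 0.002, 0, 0.025], [0, 0, 0, 0, 0.025], [0, 0, 0, 0, 0.025]]]'

```text
time: 12.52
tool_pos: [533.9, 1.5, 197.4]
tcp_rot: [-1.494, 1.555, -2.77]
contact_force: [1.2, 0.3, -1.8]
grip_width: 34.8
```

Run:
```python
from h import *
to((538.2,-13.6,200))
```

```text
t 12.5167 p [533.8741   1.5382 197.3534] F [ 1.1743  0.3396 -1.7577] g 34.768380430118405 q [-0.1362  0.3915  1.5339 -0.0079  1.2296  1.1427]
tilt x-axis [-0.0143 -0.0056 -0.9999] z [ 0.2903 -0.9569  0.0012]
(538.2, -13.6, 200) tool delta mm [-2.6238 -0.2958 15.7452]
```

Request:
send_rows --commands '[[[0, 0, 0.003, 0, 0.025], [0, 0, 0.005, 0, 0.025], [0, 0, 0.0035, 0, 0.025], [0, 0, 0.002, 0, 0.025], [0, 0, 0.001, 0, 0.025], [0, 0, 0, 0, 0.025], [0, 0, 0, 0, 0.025]]]'

```text
time: 13.1
tool_pos: [538.9, -11.5, 196.9]
tcp_rot: [-1.536, 1.555, -2.808]
contact_force: [-0.8, 0.3, -1.6]
grip_width: 34.7
```

Run:
```python
from h import *
to((538.2,-13.6,180))
c=optics.capture("scene");crop(c,320,110,130,120,5,"s8.png")
c=optics.capture("top");crop(c,300,140,130,120,5,"t8.png")
```

```text
t 13.1 p [538.8817 -11.5216 196.9074] F [-0.8271  0.2748 -1.561 ] g 34.719061460881356 q [-0.1592  0.4011  1.52   -0.0078  1.2341  1.1161]
tilt x-axis [-0.0146 -0.0051 -0.9999] z [ 0.2936 -0.9559  0.0005]
(538.2, -13.6, 180) tool delta mm [16.9259 -0.9998  1.7774]
```

View pics/s8.png

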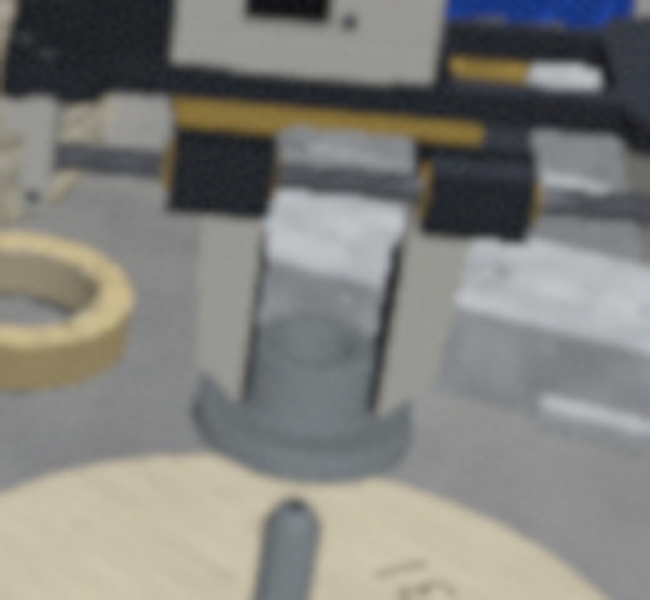

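View pics/t8.png

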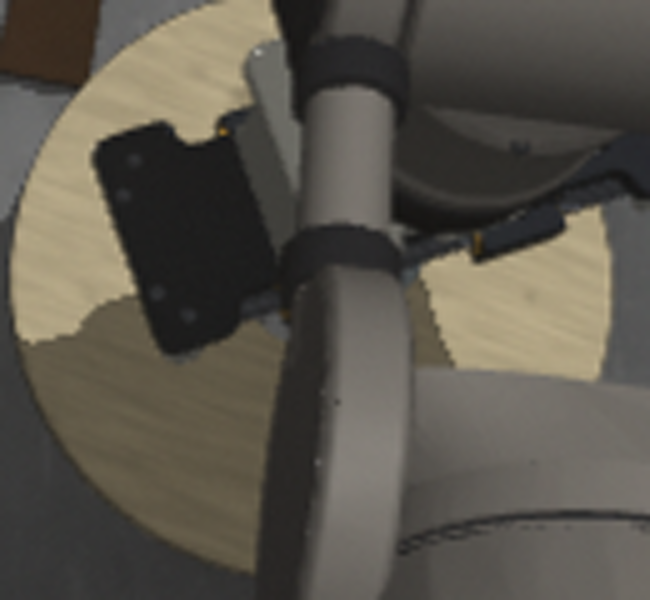

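Run:
```python
from h import *
c=optics.capture("scene")
f=lambda x,y,x0,y0,s:((x+.5)/s-.5+x0,(y+.5)/s-.5+y0)
o,M=st()
p=o["tool_pos"]+M[:,0]*-16.2
print("collar top by tool",p,proj(c,p),"seen",f(316,342,320,110,5),ray(c,*f(316,342,320,110,5),p[2]))
b=o["tool_pos"]+M[:,0]*3.8 # flange top
for q in [b+32*np.array([np.cos(a),np.sin(a),0]) for a in np.arange(0,6.3,.785)]: print((proj(c,q)+.5-[320,110])*5-.5)
s=f(297,512,320,110,5);print("shaft",ray(c,*s,158))
```

```text
t 13.25 p [538.8531 -11.4109 196.9664] F [-0.1597 -0.5829 -1.3647] g 34.91984736555293 q [-0.159   0.401   1.5201 -0.0077  1.2341  1.1161]
tilt x-axis [-0.0145 -0.0051 -0.9999] z [ 0.2938 -0.9559  0.0006]
collar top by tool [539.0886 -11.3287 213.1644] [382.9193 178.7684] seen (382.8, 178.0) [541.1578 -10.5276 213.1644]
[338.2059 356.4992]
[256.9231 351.9883]
[203.2371 378.0788]
[208.5818 421.4398]
[273.7559 457.1373]
[360.6244 462.2126]
[414.2255 433.32  ]
[403.4462 389.468 ]
[338.5329 356.5821]
shaft [535.7483 -14.2406 158.    ]
```

Request:
send_rows --commands '[[[0.002, -0.0008, 0.001, 0, 0.025], [0.004, -0.0008, 0.001, 0, 0.025], [0.004, 0, 0, 0, 0.025], [0.004, 0, 0, 0, 0.025], [0.003, 0, 0, 0, 0.025], [0.002, 0, 0, 0, 0.025], [0.001, 0, 0, 0, 0.025], [0, 0, 0, 0, 0.025]]]'

```text
time: 13.92
tool_pos: [536.9, -13.8, 174.2]
tcp_rot: [-1.575, 1.554, -2.847]
contact_force: [-0.2, -0.3, -0.9]
grip_width: 34.5
```

Run:
```python
from h import *
to((537.9,-13.6,175))
c=optics.capture("scene");crop(c,320,110,130,120,5,"s9.png")
```

```text
t 13.9167 p [536.903  -13.8358 174.2166] F [-0.1741 -0.3324 -0.8529] g 34.4543277713327 q [-0.1641  0.4201  1.5573 -0.008   1.1791  1.1113]
tilt x-axis [-0.0159 -0.0048 -0.9999] z [ 0.2941 -0.9558 -0.0001]
(537.9, -13.6, 175) tool delta mm [-0.8003  1.0091  0.0678]
```

View pics/s9.png

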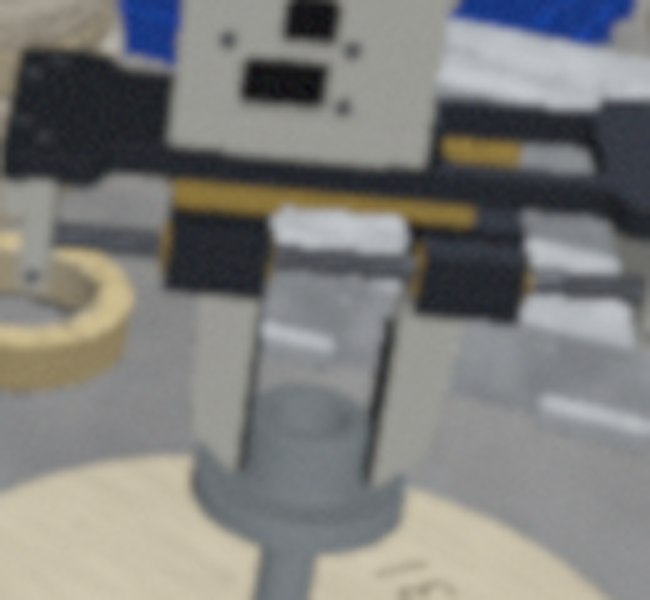

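Request:
send_rows --commands '[[[0.001, 0.0004, 0, 0, 0.025], [0.003, 0.0004, 0, 0, 0.025], [0.003, 0, 0, 0, 0.025], [0.003, 0, 0, 0, 0.025], [0.002, 0, 0, 0, 0.025], [0.001, 0, 0, 0, 0.025], [0, 0, 0, 0, 0.025]]]'

```text
time: 14.55
tool_pos: [537.9, -13.6, 160.3]
tcp_rot: [-1.546, 1.555, -2.818]
contact_force: [-0.0, 0.5, -1.9]
grip_width: 34.9
```

Run:
```python
from h import *
to((537.9,-13.6,110))
c=optics.capture("scene");crop(c,320,110,130,140,4,"s10.png")
```

```text
t 14.55 p [537.9221 -13.6282 160.3147] F [-0.0114  0.5203 -1.9463] g 34.94982762240931 q [-0.1634  0.4355  1.5745 -0.008   1.1454  1.1121]
tilt x-axis [-0.0148 -0.005  -0.9999] z [ 0.2942 -0.9557  0.0004]
(537.9, -13.6, 110) tool delta mm [50.3088  0.7717 -0.053 ]
```

View pics/s10.png

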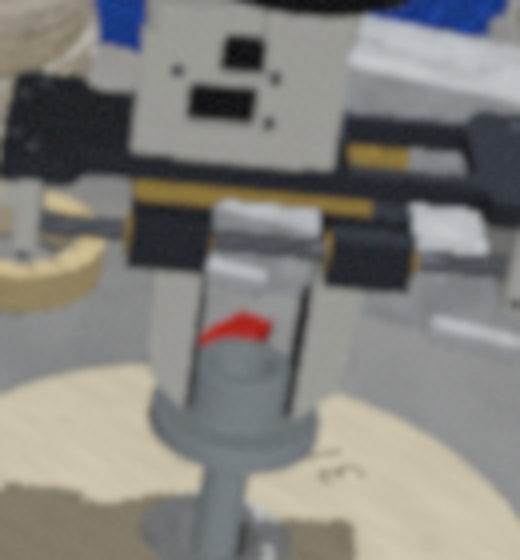

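Request:
send_rows --commands '[[[0.001, 0.0002, 0, 0, 0.025], [0.003, 0.0002, 0, 0, 0.025], [0.003, 0, 0, 0, 0.025], [0.003, 0, 0, 0, 0.025], [0.003, 0, 0, 0, 0.025], [0.003, 0, 0, 0, 0.025], [0.002, 0, 0, 0, 0.025], [0.001, 0, 0, 0, 0.025], [0, 0, 0, 0, 0.025]]]'

```text
time: 15.35
tool_pos: [538.1, -13.6, 139.3]
tcp_rot: [-1.541, 1.555, -2.813]
contact_force: [-0.5, -0.2, -1.7]
grip_width: 34.8
```

Run:
```python
from h import *
to((537.9,-13.6,110))
c=optics.capture("scene");crop(c,320,110,130,140,4,"s11.png")
```

```text
t 15.35 p [538.0859 -13.6201 139.3221] F [-0.5331 -0.2301 -1.6698] g 34.764475776443625 q [-0.1634  0.4589  1.6009 -0.0082  1.0954  1.1126]
tilt x-axis [-0.0147 -0.005  -0.9999] z [ 0.2942 -0.9557  0.0005]
(537.9, -13.6, 110) tool delta mm [29.3212  0.2822 -0.0874]
```

View pics/s11.png

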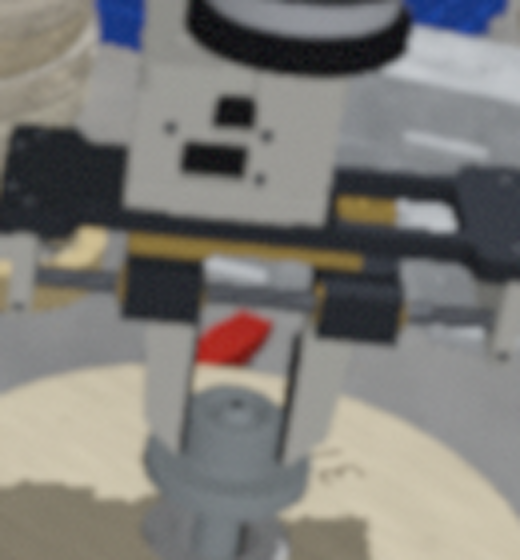

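Request:
send_rows --commands '[[[0.002, 0, 0, 0, 0.025], [0.004, 0, 0, 0, 0.025], [0.004, 0, 0, 0, 0.025], [0.004, 0, 0, 0, 0.025], [0.003, 0, 0, 0, 0.025], [0.002, 0, 0, 0, 0.025], [0.001, 0, 0, 0, 0.025], [0.001, 0, 0, 0, 0.025], [0, 0, 0, 0, 0.025]]]'

```text
time: 16.15
tool_pos: [537.8, -13.8, 116.2]
tcp_rot: [-1.532, 1.555, -2.804]
contact_force: [-0.3, 0.3, -2.0]
grip_width: 34.9
```

Run:
```python
from h import *
to((537.9,-13.6,110))
```

```text
t 16.15 p [537.8451 -13.7923 116.1821] F [-0.3416  0.2606 -1.9656] g 34.850174851234634 q [-0.1637  0.486   1.6288 -0.0085  1.0402  1.1129]
tilt x-axis [-0.0145 -0.0051 -0.9999] z [ 0.2942 -0.9558  0.0006]
(537.9, -13.6, 110) tool delta mm [ 6.1796  0.2037 -0.1713]
```

Request:
send_rows --commands '[[[0.001, 0, 0, 0, 0.025], [0.001, 0, 0, 0, 0.025], [0.001, 0, 0, 0, 0.025], [0.001, 0, 0, 0, 0.025]]]'

```text
time: 16.48
tool_pos: [538.3, -13.8, 112.4]
tcp_rot: [-1.488, 1.557, -2.76]
contact_force: [-0.5, 0.4, -1.5]
grip_width: 34.5
```

Request:
send_rows --commands '[[[0.001, 0, 0, 0, 0.025], [0.0005, 0, 0, 0, 0.025], [0.0005, 0, 0, 0, 0.025]]]'

```text
time: 16.73
tool_pos: [538.2, -13.9, 110.3]
tcp_rot: [-1.485, 1.557, -2.758]
contact_force: [-0.6, -0.2, 2.9]
grip_width: 34.5
```

Request:
send_rows --commands '[[[0.0005, 0, 0, 0, 0.025], [0.0005, 0, 0, 0, 0.025], [0, 0, 0, 0, 0.025]]]'

```text
time: 16.98
tool_pos: [538.2, -13.9, 110.4]
tcp_rot: [-1.453, 1.557, -2.725]
contact_force: [0.7, 0.8, 0.9]
grip_width: 34.3
```

Run:
```python
from h import *
st()
c=optics.capture("scene");crop(c,320,110,130,140,4,"s12.png")
```

```text
t 16.9833 p [538.1957 -13.895  110.3858] F [0.6958 0.8112 0.8596] g 34.33424289558628 q [-0.1638  0.4927  1.6361 -0.0087  1.0241  1.1129]
tilt x-axis [-0.0123 -0.0055 -0.9999] z [ 0.2943 -0.9557  0.0016]
```

View pics/s12.png

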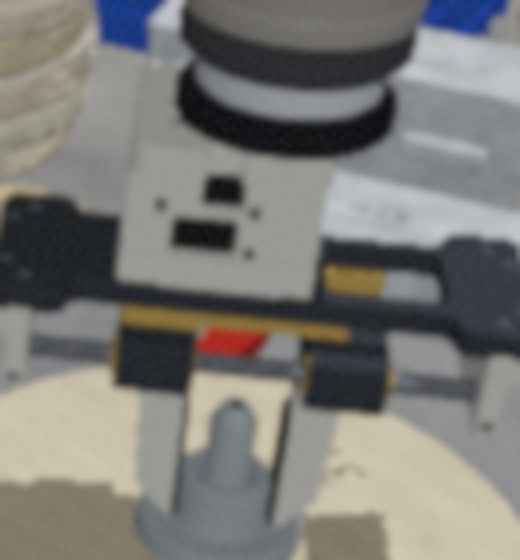

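Request:
send_rows --commands '[[[0.0007, 0, 0, 0, 0.025], [0.0007, 0, 0, 0, 0.025], [0, 0, 0, 0, 0.06], [0, 0, 0, 0, 0.06], [0, 0, 0, 0, 0.06], [0, 0, 0, 0, 0.06], [0, 0, 0, 0, 0.06], [0, 0, 0, 0, 0.06]]]'

```text
time: 17.7
tool_pos: [539.0, -14.1, 109.7]
tcp_rot: [-1.332, 1.559, -2.604]
contact_force: [-0.5, 1.4, 0.4]
grip_width: 59.9
```

Run:
```python
from h import *
to((538,-13.7,130))
c=optics.capture("scene");crop(c,320,110,130,140,4,"s13.png")
```

```text
t 17.7 p [539.0307 -14.0776 109.7366] F [-0.4679  1.3848  0.4245] g 59.87615932982171 q [-0.1638  0.4937  1.6365 -0.0089  1.0204  1.1129]
tilt x-axis [-0.0101 -0.006  -0.9999] z [ 0.2944 -0.9557  0.0028]
(538, -13.7, 130) tool delta mm [-20.2539  -1.1044  -0.6081]
```

View pics/s13.png

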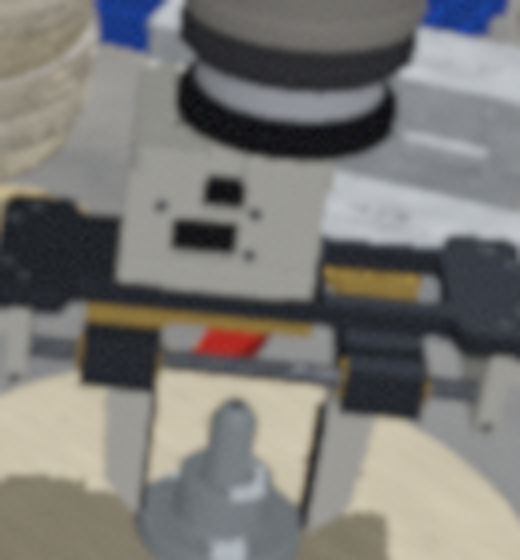

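Request:
send_rows --commands '[[[-0.001, -0.0003, 0, 0, 0.06], [-0.003, -0.0003, 0, 0, 0.06], [-0.004, 0, 0, 0, 0.06], [-0.004, 0, 0, 0, 0.06], [-0.003, 0, 0, 0, 0.06], [-0.002, 0, 0, 0, 0.06], [-0.001, 0, 0, 0, 0.06], [0, 0, 0, 0, 0.06]]]'

```text
time: 18.42
tool_pos: [538.9, -14.2, 130.1]
tcp_rot: [-1.277, 1.56, -2.549]
contact_force: [-0.7, 0.1, -0.4]
grip_width: 60.1
```

Run:
```python
from h import *
to((538,-13.7,130))
c=optics.capture("scene");crop(c,320,110,130,140,4,"s14.png")
```

```text
t 18.4167 p [538.8985 -14.2201 130.1457] F [-0.7244  0.0813 -0.4355] g 60.0840132001057 q [-0.1641  0.468   1.6146 -0.0086  1.067   1.1122]
tilt x-axis [-0.0091 -0.0061 -0.9999] z [ 0.2943 -0.9557  0.0032]
(538, -13.7, 130) tool delta mm [ 0.1507 -0.7041 -0.762 ]
```

View pics/s14.png

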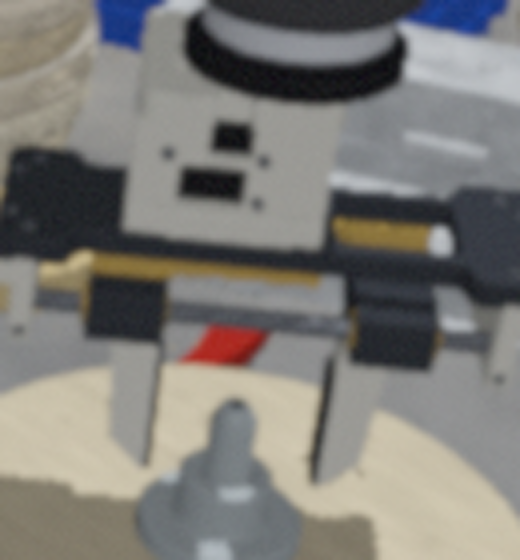

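Request:
send_rows --commands '[[[0, -0.0003, -0.0003, 0, 0.03], [0, 0, 0, 0, 0.03], [0, 0, 0, 0, 0.015], [0, 0, 0, 0, 0.01], [0, 0, 0, 0, 0.005], [0, 0, 0, 0, 0.005], [0, 0, 0, 0, 0.005], [0, 0, 0, 0, 0.005], [0, 0, 0, 0, 0.005], [0, 0, 0, 0, 0.005]]]'

```text
time: 19.3
tool_pos: [537.9, -13.8, 129.3]
tcp_rot: [-1.389, 1.558, -2.661]
contact_force: [0.1, -0.4, 0.2]
grip_width: 17.3
```

Run:
```python
from h import *
st(); print(monitor.get_obs()["moment"])
c=optics.capture("scene");crop(c,280,110,180,140,4,"s15.png")
```

```text
t 19.3 p [537.9236 -13.8275 129.2554] F [ 0.1312 -0.3599  0.1857] g 17.31529601005958 q [-0.1637  0.4684  1.6168 -0.0085  1.0663  1.1125]
tilt x-axis [-0.011  -0.0057 -0.9999] z [ 0.2943 -0.9557  0.0022]
[0.0235 0.0034 0.0118]
```

View pics/s15.png

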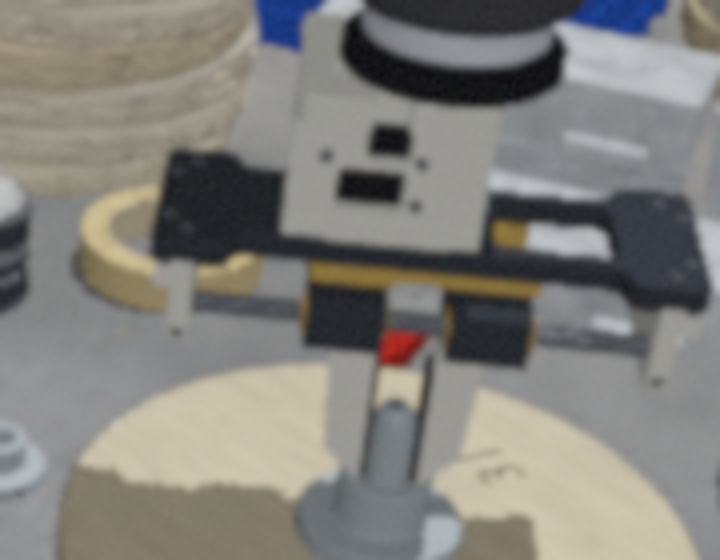

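Request:
send_rows --commands '[[[-0.001, 0, 0, 0, 0.005], [-0.002, 0, 0, 0, 0.005], [-0.003, 0, 0, 0, 0.005], [-0.003, 0, 0, 0, 0.005], [-0.002, 0, 0, 0, 0.005], [-0.001, 0, 0, 0, 0.005], [0, 0, 0, 0, 0.005]]]'

```text
time: 19.93
tool_pos: [535.5, -13.4, 138.1]
tcp_rot: [-1.654, 1.551, -2.926]
contact_force: [0.6, 1.2, -7.8]
grip_width: 17.4
```

Run:
```python
from h import *
st(); print(monitor.get_obs()["moment"])
c=optics.capture("scene");crop(c,260,100,220,160,3.6,"s16.png")
```

```text
t 19.9333 p [535.461  -13.3977 138.1479] F [ 0.6056  1.1673 -7.7852] g 17.4186085421882 q [-0.1637  0.4585  1.6054 -0.0084  1.0964  1.1124]
tilt x-axis [-0.0196 -0.0043 -0.9998] z [ 0.2942 -0.9557 -0.0017]
[ 0.028  -0.2161 -0.0526]
```

View pics/s16.png

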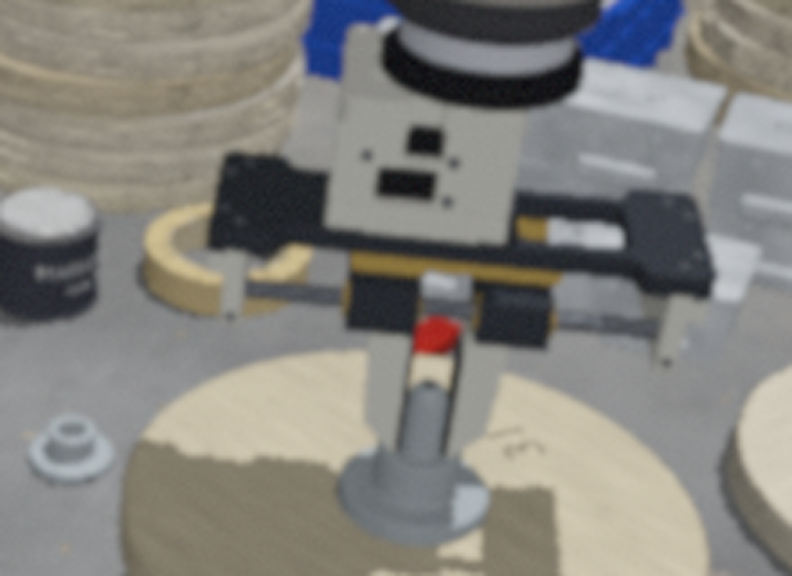

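Request:
send_rows --commands '[[[-0.001, 0.0007, -0.0002, 0, 0.005], [-0.002, 0.0007, -0.0002, 0, 0.005], [-0.002, 0.0007, -0.0002, 0, 0.005], [-0.002, 0.0003, 0, 0, 0.005], [0, 0, 0, 0, 0.005]]]'

```text
time: 20.4
tool_pos: [537.1, -11.8, 145.3]
tcp_rot: [-1.687, 1.549, -2.959]
contact_force: [0.7, -0.1, -8.0]
grip_width: 17.3
```

Run:
```python
from h import *
st(); print(monitor.get_obs()["moment"])
```

```text
t 20.4 p [537.0765 -11.8344 145.3343] F [ 0.6893 -0.0716 -8.0387] g 17.25439737174267 q [-0.1603  0.4542  1.59   -0.0083  1.1184  1.1155]
tilt x-axis [-0.0219 -0.004  -0.9998] z [ 0.2943 -0.9557 -0.0026]
[-0.0306 -0.1111 -0.0422]
```

Request:
send_rows --commands '[[[-0.002, 0.0003, 0.0005, 0, 0.005], [-0.003, 0.0003, 0.0006, 0, 0.005], [-0.004, 0, 0.0006, 0, 0.005], [-0.004, 0, 0.0002, 0, 0.005], [-0.003, 0, 0, 0, 0.005], [-0.002, 0, 0, 0, 0.005], [0, 0, 0, 0, 0.005]]]'

```text
time: 20.98
tool_pos: [538.7, -13.6, 165.7]
tcp_rot: [-1.683, 1.549, -2.955]
contact_force: [0.6, 0.3, -7.7]
grip_width: 17.0
```

Run:
```python
from h import *
st(); print(monitor.get_obs()["moment"])
c=optics.capture("scene");crop(c,260,100,220,160,3.6,"s17.png")
```

```text
t 20.9833 p [538.7256 -13.553  165.6528] F [ 0.559   0.3367 -7.7026] g 17.041828024982983 q [-0.1629  0.4351  1.5589 -0.0082  1.1683  1.1124]
tilt x-axis [-0.0216 -0.0041 -0.9998] z [ 0.2943 -0.9557 -0.0025]
[ 0.0111 -0.1083  0.0193]
```

View pics/s17.png

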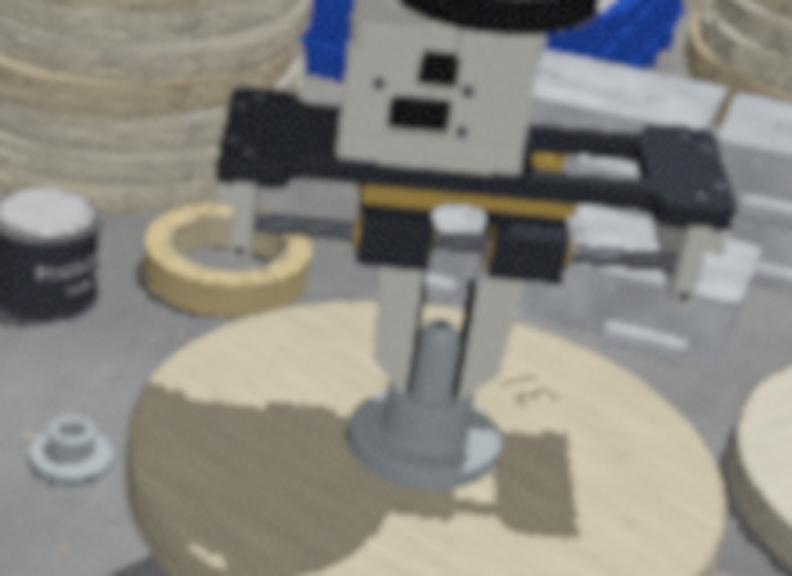

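Request:
send_rows --commands '[[[-0.002, 0, 0, 0, 0.005], [-0.004, 0, 0, 0, 0.005], [-0.006, 0, 0, 0, 0.005], [-0.006, 0, 0, 0, 0.005], [-0.006, 0, 0, 0, 0.005], [-0.006, 0, 0, 0, 0.005], [-0.005, 0, 0, 0, 0.005], [-0.004, 0, 0, 0, 0.005], [-0.003, 0, 0, 0, 0.005], [-0.002, 0, 0, 0, 0.005]]]'

```text
time: 21.87
tool_pos: [539.4, -13.2, 214.1]
tcp_rot: [-1.694, 1.548, -2.966]
contact_force: [0.3, 0.7, -6.8]
grip_width: 17.0
```

Run:
```python
from h import *
st(); print(monitor.get_obs()["moment"])
```

```text
t 21.8667 p [539.3982 -13.2425 214.1108] F [ 0.3431  0.6749 -6.8499] g 16.97270612170748 q [-0.1622  0.3917  1.485  -0.0078  1.2862  1.1121]
tilt x-axis [-0.0222 -0.0039 -0.9997] z [ 0.2943 -0.9557 -0.0028]
[ 0.0096 -0.0875 -0.0261]
```

Request:
send_rows --commands '[[[-0.001, 0, 0, 0, 0.005], [0, 0, 0, 0, 0.005], [0, 0, 0, 0, 0.005], [0, 0, 0, 0, 0.005], [0, 0, 0, 0, 0.005], [0, 0, 0, 0, 0.005]]]'

```text
time: 22.37
tool_pos: [539.1, -13.2, 214.9]
tcp_rot: [-1.71, 1.547, -2.982]
contact_force: [-0.1, 0.2, -7.7]
grip_width: 17.2
```

Run:
```python
from h import *
st(); o=monitor.get_obs();print(o["moment"],o["dq"])
c=optics.capture("scene");cv2.imwrite("pics/s18.png",c["color"])
c=optics.capture("top");cv2.imwrite("pics/t18.png",c["color"])
```

```text
t 22.3667 p [539.063  -13.1813 214.8617] F [-0.0655  0.2491 -7.6534] g 17.153456028741598 q [-0.1622  0.3911  1.4837 -0.0078  1.2891  1.1121]
tilt x-axis [-0.0233 -0.0037 -0.9997] z [ 0.2943 -0.9557 -0.0033]
[ 0.0011 -0.0303  0.0156] [-0.0009  0.0035  0.0022  0.001  -0.0023  0.0008]
```

View pics/s18.png

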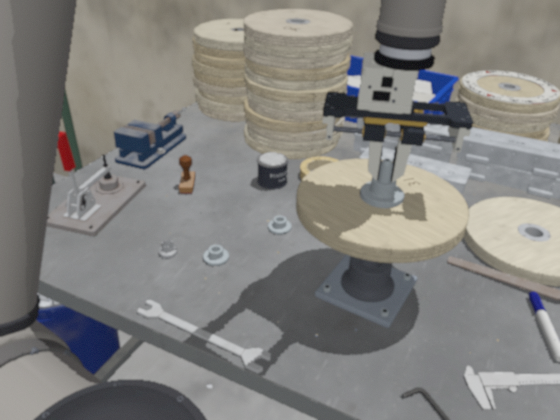

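View pics/t18.png

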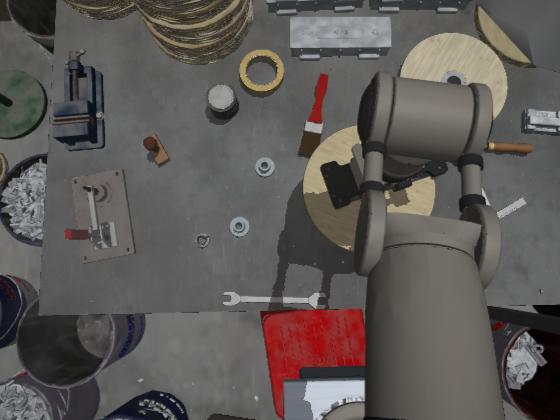

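Run:
```python
from h import *
c=optics.capture("scene"); im=c["color"]
big=cv2.resize(im[140:270,270:490],None,fx=3.6,fy=3.6,interpolation=cv2.INTER_CUBIC)
for z,col in((181.6,(0,0,255)),(157.6,(255,0,0))):
    P=np.array([((proj(c,(538.5+125*np.cos(a),-13.4+125*np.sin(a),z))+.5-[270,140])*3.6-.5) for a in np.linspace(0,6.283,200)])
    cv2.polylines(big,[P.round().astype(int).reshape(-1,1,2)],True,col,1)
cv2.imwrite("pics/ov.png",big)
```

```text
(no output)
```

View pics/ov.png

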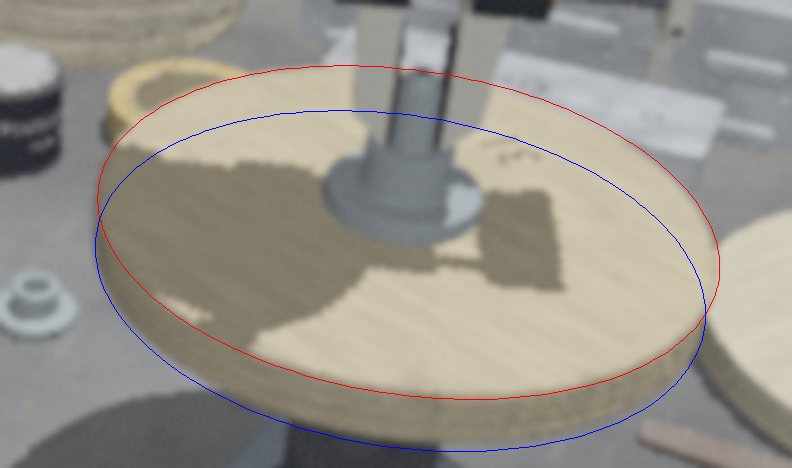

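Run:
```python
from h import *
st()
from plant import close_job
print(close_job())
```

```text
t 22.5167 p [539.1418 -13.2258 214.9563] F [-0.5357  0.3501 -7.574 ] g 16.849361363432127 q [-0.1622  0.3911  1.4836 -0.0078  1.2892  1.1121]
tilt x-axis [-0.0231 -0.0038 -0.9997] z [ 0.2943 -0.9557 -0.0031]
the job is handed in; nothing more can be done
None
```

I fitted the wide-flanged collar over the shaft, hub up, and lowered it until it lay on the disc. I then gripped the bare shaft end and lifted the whole arbor out of the stand. The job was handed in at 22.5 s with the arbor held there, still.

**Last checks:**
- **Height:** by the tool's travel the arbor rose about 85.6 mm, which puts the shank tip roughly 40 mm above the stand. The top of the disc in the picture agrees with that height.
- **Weight:** the wrist force read about -7.6 N, which fits the arbor and collar hanging free. Joint speeds were near zero.
- **Level:** the gripper tilted about 0.7° between gripping and the end, and the rows gave no way to correct tilt directly. A level circle drawn over the disc's top edge matched well. The lower front edge was off by about 3 pixels, which I put down to the edge shape and did not resolve.
- **Other collars:** the small collars stand where they were.
- **Grip width:** it reads about 1 mm under the nominal diameters (17 on the shaft, 34.7 on the hub), with no sign of slip.

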